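# Brush the crust in a rusty pot

### The arm

A 6-joint arm with a two-finger parallel gripper is mounted at the origin on the work surface; the furniture and walls round the work are solid. World frame = base frame: x ahead of the robot, y to its left, z up, the work surface at z = 0. Lengths are in m, angles in degrees, forces in N, time in s.
With the tool pointing down it reaches from about 0.4 to 0.825 m from the base axis. Payload 7 kg.
Tool frame: the origin (TCP) lies on the centre line of the jaws, within the pads' length; the fingertips stand 11 mm ahead of it and the grasp point (between the pads) lies 8 mm behind it; z points along the fingers, y is the direction in which the jaws open and shut (so a half turn about z gives the same grasp; the last joint's range is limited). The gripper opens to 88 mm and grips with 3 to 60 N. Pads are 19 mm wide; open, the fingers measure 130 mm over their backs; the gripper's body (78 mm by 193 mm) begins 47 mm behind the grasp point.
Start: joints at [83.428, 20.546, 0.682, 0, -70.136, -16.507], TCP at [0.265, 0.621, 0.238] pointing down, gripper open.
Joint ranges: [-176.03, 176.03], [-82.01, 121.73], [-58.28, 71.71], [-173.87, 95.51], [-174.79, -0.11], [-173.66, 173.66]. Speed limits (degrees/s): [136.94, 136.94, 172.46, 180, 180, 180].

### API

Orientations are given as [roll, pitch, yaw] about the fixed x, y, z axes, in that order (R = Rz(yaw) Ry(pitch) Rx(roll)).
In Python, from plant import ctrl, cams, order gives the robot as it stands.
- The arm moves only by the tool jog_arm, never from a script. Its argument "motion" is a list of rows, each an object with "offset": the shift along the tool's x, y, z in mm, a list of three; "roll": the turn about the tool's z in rad; "hand": the finger opening in mm, from 0 to 87.6. A call has 1 to 20 rows; each row is the pose to reach, as a shift and turn from the pose commanded when the call began, along the tool's axes at that moment; what a row does not reach only later rows make up. A row lasts 1/12 s, in which the tool goes at most 41.7 mm and 7.16 degrees, less where a joint would pass 70% of its speed; a pose out of reach is approached as far as the arm can. A call with a gripper value outside its range is refused whole. The fingers move at their own pace and stop on an object; the grip force is fixed at half the most. Time passes only in rows, so rows that repeat a pose let the fingers close. It gives the time, the measured TCP pose, the force and the opening at its end, in the units of the state.
- ctrl.get_obs(): the state, without advancing time (a new reading comes with each control period).
- cams.snapshot(name): name is "side" or "top" or "wrist"; returns a dict with "img" (420x560x3 uint8, red, green, blue), "K" (3x3 intrinsics, pixels), "cam_to_world" (4x4, takes a point from camera to world coordinates); the wrist camera has in their place "T_tool_cam" (4x4, takes a point from camera to tool coordinates, whose origin is the TCP and whose axes are the flange's). Camera axes: x right, y down, z forward; pixel columns grow to the right and rows downward; lengths in m; the calibration is good to about 2 mm. A picture is of the moment at which its call begins: read the wrist's pose just before it. There is no depth.
- order.close_job(): hands the job in, once; it reports no verdict.
The state is a dict: "clock": time; "joint_pos": joint angles; "qvel": joint speeds; "tau": joint torques, N m; "tool_pos": TCP position; "orientation": TCP orientation; "force": force on the tool from outside, world axes, zero at the start; "moment": the same for the moment, N m; "opening": finger opening in m.
Only numpy, scipy, OpenCV 4.12 (cv2) and the standard library are available. Lean on these libraries where they do the work, as an engineer would, in place of code of your own. Each camera call takes 0.05 s, during which the arm holds its last target. There are 200 camera calls.

### The job

One of the two steel pots has a brown crust of rust down one side of its inner wall. Take the long brush from its blue stand, scrub that crust with the bristle head kept lightly pressed on it - start at the floor of the pot, go up to the rim, down to the floor and up to the rim again - and stand the brush back in the blue stand, bristles down. Feel for the crust, as its thickness differs, and press with only a few newtons (never over 12) so as not to bend the wire stem; keep the brush off the clean pot and leave the tape measure, pliers and chisel where they lie.

Things in the scene. Friction and masses are not known exactly. Their poses are not given: they have to be found in the camera images.
- rusty_pot: fixed open steel pot, outside diameter 92, bore 84, height 100, inner floor at z = 6; foot of diameter 121. Origin: centre of the underside, z up; its +x points from its axis to the crust (outside there: a steel boss to x = 60.5). Crust: hard brown band, y -15 to 15, z 7 to 98; its flat face lies at x = 40 (thin) to 28 (thick), different each time, to be felt
- streak (a point): point on the bore's wall at the top of the crust (x = 42, y = 0, z = 98 mm in the pot's frame), regardless of the crust's thickness
- clean_pot: fixed pot of the same make and size but with clean bright walls and no crust; leave it alone. Origin and axes as for the rusty pot (its boss is at +x)
- brush_stand: fixed blue tube on a round foot (diameter 90), outside diameter 58, bore 50, height 60, inner floor 6 mm above its underside. Origin at the centre of the underside, z up
- brush: loose pipe brush, 190 long, 0.16 kg, standing in the blue stand. Origin: centre of the flat tip of the bristles, z up the handle. Bristle head z 0 to 41, diameter 32; springy wire stem to z 92 (about 2 N sideways per mm at the head); ferrule and wooden flange (diameter 30) to z 111; round wooden handle z 111 to 190, diameter 23 to 25
- brush_head (a point): middle of the bristle head, 20 mm above the tip
- brush_grip (a point): point on the handle's axis where it is best gripped, 140 mm above the tip, diameter 25
- tape_measure: loose yellow tape measure 32x76x67, origin at the centre of its underside; bystander
- pliers: loose pliers with red grips, 200 long, origin at the centre of the underside; bystander
- cold_chisel: loose grey cold chisel, 165 long, origin at the centre of the underside; bystander
Not all that is in view belongs to the job. What is shaped like the brush but green or purple is not meant.

How it is judged:
By the outcome, as a careful person would: the job done as asked, in the order asked, and still so for the second after the job is handed in, with the robot touching nothing.
It also fails if it takes over 72 s, if anything falls off the work surface, if the arm or the gripper's body presses on something with over 40 N, if the wrist force passes 120 N, or if a joint passes its speed limit or range.

## Working session

There is one attempt and no reset: what is moved stays moved. The work goes in short steps, Python scripts to look and compute and a tool call to move; the robot and the scene stay as the last step left them, time stands still between calls to the robot, and variables do not carry over. Pictures are saved under pics/ and viewed, about 8 in all and at most 12, crops included, and the job is handed in when it is done.

Besides the shell and the picture viewer there is one more tool, called as name([rows], argument=value, ...), one row to a line, values as JSON. jog_arm: Moves the arm, as the interface text tells. Its arguments: {"type":"object","properties":{"motion":{"type":"array"}},"required":["motion"]}

```bash
mkdir -p pics; ls; cat > h.py <<'E'
import numpy as np, cv2
from plant import ctrl, cams, order
from scipy.spatial.transform import Rotation as Ro
def pose():
    o=ctrl.get_obs(); T=np.eye(4); T[:3,:3]=Ro.from_euler('xyz',o['orientation'],degrees=True).as_matrix(); T[:3,3]=o['tool_pos']; return T,o
def snap(n,f=None):
    T,o=pose(); s=cams.snapshot(n)
    s['C']=s['cam_to_world'] if 'cam_to_world' in s else T@s['T_tool_cam']
    if f: cv2.imwrite('pics/'+f,s['img'][:,:,::-1])
    return s
def ray(s,u,v):
    d=s['C'][:3,:3]@np.linalg.inv(s['K'])@[u,v,1]; return s['C'][:3,3],d
def onz(s,u,v,z):
    c,d=ray(s,u,v); return c+d*(z-c[2])/d[2]
def tri(a,pa,b,pb):
    c1,d1=ray(a,*pa);c2,d2=ray(b,*pb)
    t=np.linalg.lstsq(np.c_[d1,-d2],c2-c1,rcond=None)[0]
    return (c1+d1*t[0]+c2+d2*t[1])/2, np.linalg.norm(c1+d1*t[0]-c2-d2*t[1])
def proj(s,p):
    q=np.linalg.inv(s['C'])@np.r_[p,1]; q=s['K']@q[:3]; return q[:2]/q[2]
E
python3 - <<'E'
from h import *
T,o=pose(); print(o)
a=snap('side','s1.png');b=snap('top','t1.png')
for s in(a,b): print(s['K'],s['C'].round(3))
w=snap('wrist'); print(w['T_tool_cam'].round(3))
E
```

```text
pics
{'clock': 0.0, 'joint_pos': array([ 8.34270755e+01,  2.05932631e+01,  6.34954418e-01, -2.15217095e-02,
       -7.01348236e+01, -1.65068670e+01]), 'qvel': array([ 0.03836979, -0.06942702, -0.07863292,  0.06652219,  0.0126905 ,
        0.01222321]), 'tau': array([ 1.35931070e-03, -5.82722855e+01,  2.93055564e+01,  6.99740767e+00,
        6.90290850e-03, -1.36928497e-04]), 'tool_pos': array([0.264441  , 0.6205462 , 0.23660659]), 'orientation': array([ 1.79904957e+02, -7.06663515e-03, -2.30871153e+01]), 'force': array([-0.12178663, -0.56934146,  0.32695641]), 'moment': array([ 0.02041491,  0.02280946, -0.01510992]), 'opening': 0.08769606909240539}
[[411.55714786   0.         277.98700322]
 [  0.         411.55714786 215.75148212]
 [  0.           0.           1.        ]] [[ 0.892 -0.287  0.349  0.032]
 [-0.451 -0.578  0.68  -0.764]
 [ 0.007 -0.764 -0.645  0.818]
 [ 0.     0.     0.     1.   ]]
[[516.40422291   0.         274.25579543]
 [  0.         516.40422291 202.61192086]
 [  0.           0.           1.        ]] [[ 0.013 -0.986  0.165  0.121]
 [-1.    -0.013 -0.003 -0.016]
 [ 0.005 -0.165 -0.986  1.8  ]
 [ 0.     0.     0.     1.   ]]
[[-0.001 -0.969 -0.247  0.067]
 [ 1.    -0.001 -0.    -0.001]
 [-0.    -0.247  0.969 -0.147]
 [ 0.     0.     0.     1.   ]]
```

View pics/s1.png

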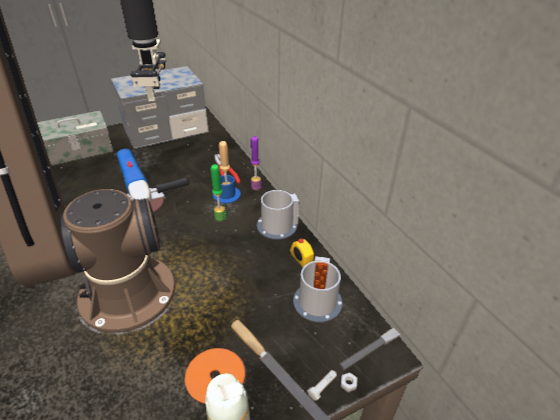

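View pics/t1.png

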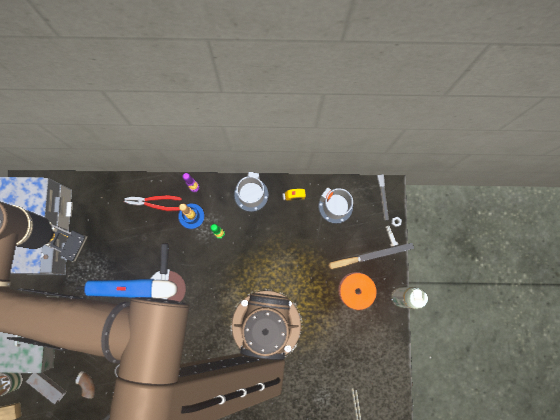

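Side view: rusty pot at about (320,290) with its crust towards the wall, clean pot (277,215), blue stand with the orange-handled brush (226,185), green and purple decoys beside it. The top view shows the same: brush (188,210), rusty pot (336,205), clean pot (251,192).

```bash
python3 - <<'E'
from h import *
a=snap('side');b=snap('top')
def cen(s,lo,hi,box):
    x0,y0,x1,y1=box; h=cv2.cvtColor(s['img'],cv2.COLOR_RGB2HSV)[y0:y1,x0:x1]
    m=cv2.inRange(h,lo,hi); ys,xs=np.nonzero(m); return m,xs+x0,ys+y0
# orange handle tops
for n,s,box in(('side',a,(205,130,245,215)),('top',b,(165,190,215,240))):
    m,x,y=cen(s,(8,110,120),(22,255,255),box); i=y.min(); print(n,'orange',len(x),x.mean(),y.mean(),'top',i,x[y<=i+3].mean(), 'bbox',x.min(),x.max(),y.min(),y.max())
    m,x,y=cen(s,(100,150,60),(125,255,255),box); print(n,'blue',len(x),x.min(),x.max(),y.min(),y.max())
print('pot rusty top approx',onz(b,337,203,.1),'clean',onz(b,251,190,.1),'stand foot',onz(b,191,215,.01), 'boss',onz(b,329,193,.1))
print(onz(b,186,206,.19), tri(a,(224,145),b,(187,207)))
print('side rim rusty',onz(a,320,272,.1))
c=np.hstack([cv2.resize(a['img'][130:320,200:350],None,fx=2.6,fy=2.6,interpolation=3),cv2.resize(b['img'][170:240,305:365],None,fx=6,fy=494/70,interpolation=3)[:, :]])
cv2.imwrite('pics/c1.png',c[:,:,::-1]);print(c.shape)
E
```

```text
side orange 254 223.01181102362204 165.78740157480314 top 143 222.52380952380952 bbox 215 229 143 211
side blue 364 213 240 175 202
top orange 97 187.75257731958763 211.7319587628866 top 204 183.0 bbox 179 194 204 218
top blue 345 179 203 204 228
pot rusty top approx [ 0.4075691  -0.23102653  0.1       ] clean [0.44780505 0.05698105 0.1       ] stand foot [0.37320995 0.26884259 0.01      ] boss [ 0.44117486 -0.20445844  0.1       ]
[0.3762944  0.25706404 0.19      ] (array([0.37270679, 0.25311214, 0.19377366]), np.float64(0.0003137726394253209))
side rim rusty [ 0.41629218 -0.23219293  0.1       ]
(494, 750, 3)
```

View pics/c1.png

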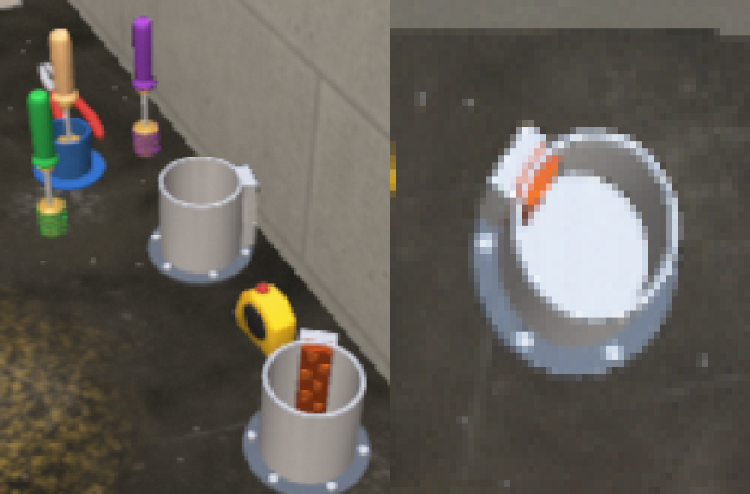

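```bash
cat >> h.py <<'E'
def go(p,yaw=None):
    T,o=pose(); d=T[:3,:3].T@(np.array(p)-T[:3,3])*1000
    r=0 if yaw is None else -((yaw-o['orientation'][2]+180)%360-180)
    print('offset',d.round(1),'roll rad',round(np.radians(r),3))
E
python3 - <<'E'
from h import *
a=snap('side');b=snap('top')
print('wall',[onz(b,u,v,0).round(3) for u,v in((20,170),(200,172),(336,175),(400,175))])
print('wall side',[onz(a,u,v,0).round(3) for u,v in((205,140),(350,290),(415,370))])
print('green',tri(a,(215,166),b,(215,226))[0],'purple',tri(a,(254,137),b,(186,176))[0])
print('tape',onz(b,295,195,.06))
go([.373-.03,.255,.30],-23)
E
```

```text
wall [array([ 0.528,  0.885, -0.   ]), array([0.53 , 0.244, 0.   ]), array([ 0.526, -0.241,  0.   ]), array([ 0.529, -0.469,  0.   ])]
wall side [array([0.425, 0.638, 0.   ]), array([ 0.506, -0.245,  0.   ]), array([ 0.506, -0.489,  0.   ])]
green [0.31288902 0.16381527 0.19048227] purple [0.47289175 0.26067695 0.19170146]
tape [ 0.44013683 -0.09232714  0.06      ]
offset [215.6 305.9 -62.5] roll rad -0.001
```

jog_arm([
  {"offset":[20,25,-40],"roll":0,"hand":60},
  {"offset":[45,55,-62],"roll":0,"hand":60},
  {"offset":[70,85,-62],"roll":0,"hand":60},
  {"offset":[95,115,-62],"roll":0,"hand":60},
  {"offset":[120,145,-62],"roll":0,"hand":60},
  {"offset":[145,176,-62],"roll":0,"hand":60},
  {"offset":[170,206,-62],"roll":0,"hand":60},
  {"offset":[195,236,-62],"roll":0,"hand":60},
  {"offset":[220,267,-62],"roll":0,"hand":60},
  {"offset":[244,296,-62],"roll":0,"hand":60},
  {"offset":[244,296,-62],"roll":0,"hand":60},
  {"offset":[244,296,-62],"roll":0,"hand":60},
  {"offset":[244,296,-62],"roll":0,"hand":60},
  {"offset":[244,296,-62],"roll":0,"hand":60},
])

```text
clock: 1.52
tool_pos: [0.373, 0.2537, 0.2996]
orientation: [-180.0, 0.0, -23.0]
force: [0.1, -0.1, 0.3]
opening: 0.0604
```

```bash
python3 - <<'E'
from h import *
T,o=pose(); print(o['tool_pos'],o['orientation'],o['joint_pos'],o['opening'])
w=snap('wrist','w1.png'); print(w['K'][0,0])
E
```

```text
[0.37298775 0.25369683 0.29958263] [-1.79988656e+02  1.95723287e-03 -2.30484536e+01] [ 5.93823110e+01 -3.42873148e+00 -2.00600548e+01 -3.58462187e-03
 -7.33576893e+01  7.57026150e+00] 0.060377926414683245
319.8483635086751
```

View pics/w1.png

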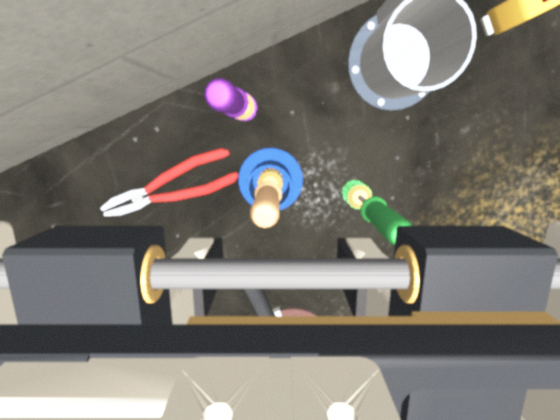

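Wrist view: brush top at about (266,211), stand ring centre (271,182), green at right (385,215), purple at left (220,95); the fingers are visible at (195,270) and (360,270).

```bash
python3 - <<'E'
from h import *
w=snap('wrist');h=cv2.cvtColor(w['img'],cv2.COLOR_RGB2HSV)
m=cv2.inRange(h,(100,150,60),(125,255,255)); m[:,:220]=0;m[:,320:]=0;m[:140]=0;m[235:]=0
c=max(cv2.findContours(m,0,2)[0],key=cv2.contourArea); e=cv2.fitEllipse(cv2.convexHull(c)); print('blue',e, onz(w,*e[0],.004))
m=cv2.inRange(h,(5,50,110),(25,255,255)); m[:,:235]=0;m[:,300:]=0;m[:165]=0;m[238:]=0
ys,xs=np.nonzero(m)
for r in range(170,236,6): print(r,xs[ys==r].min(initial=999),xs[ys==r].max(initial=0))
i=(ys>=196); print('top',onz(w,265,211,.196), proj(w,[.3727,.2531,.196]),proj(w,[.373,.2688,.196]))
# clean pot / wall line
print('wall',onz(w,0,170,0),onz(w,300,30,0),'clean foot',onz(w,395,62,0))
E
```

```text
blue ((269.1278381347656, 179.00277709960938), (60.317138671875, 62.2850227355957), 8.838768005371094) [0.37403531 0.26994049 0.004     ]
170 265 275
176 260 280
182 258 281
188 257 280
194 255 281
200 255 280
206 251 278
212 249 280
218 250 279
224 254 275
230 999 0
top [0.37772254 0.26548203 0.196     ] [281.46759234 210.72196889] [263.60447815 217.68593364]
wall [0.53274468 0.61166167 0.        ] [0.53229644 0.15863466 0.        ] clean foot [0.44960458 0.05983598 0.        ]
```

```bash
python3 - <<'E'
from h import *
go([.377,.266,.147])
E
```

```text
offset [ -0.9 -12.8 152.4] roll rad 0.0
```

jog_arm([
  {"offset":[-1,-13,20],"roll":0,"hand":60},
  {"offset":[-1,-13,50],"roll":0,"hand":60},
  {"offset":[-1,-13,80],"roll":0,"hand":60},
  {"offset":[-1,-13,110],"roll":0,"hand":60},
  {"offset":[-1,-13,135],"roll":0,"hand":60},
  {"offset":[-1,-13,152],"roll":0,"hand":60},
  {"offset":[-1,-13,152],"roll":0,"hand":60},
  {"offset":[-1,-13,152],"roll":0,"hand":60},
])

```text
clock: 2.28
tool_pos: [0.3769, 0.2656, 0.1471]
orientation: [179.9, 0.0, -23.0]
force: [0.6, 0.8, 0.5]
opening: 0.0601
```

```bash
python3 - <<'E'
from h import *
w=snap('wrist','w2.png');print(pose()[1]['force'])
E
```

```text
[0.18626878 0.83695227 0.51456395]
```

View pics/w2.png

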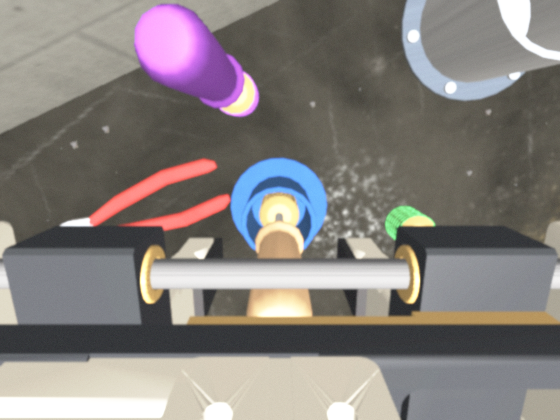

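Handle lies centred between the fingers (flange around (279,240)). I close and lift slightly.

jog_arm([
  {"offset":[0,0,0],"roll":0,"hand":20},
  {"offset":[0,0,0],"roll":0,"hand":10},
  {"offset":[0,0,0],"roll":0,"hand":10},
  {"offset":[0,0,0],"roll":0,"hand":10},
  {"offset":[0,0,0],"roll":0,"hand":10},
  {"offset":[0,0,0],"roll":0,"hand":10},
  {"offset":[0,0,0],"roll":0,"hand":10},
  {"offset":[0,0,0],"roll":0,"hand":10},
])

```text
clock: 3.0
tool_pos: [0.3774, 0.2655, 0.1478]
orientation: [-180.0, -0.0, -23.1]
force: [-0.1, -0.9, 1.5]
opening: 0.0238
```

```bash
python3 - <<'E'
from h import *
w=snap('wrist');print(pose()[1]['force'],pose()[1]['moment'])
print('flange',onz(w,279,240,.117), 'tape?')
E
```

```text
[-0.29565063 -0.44955449  1.64427339] [ 0.09802424  0.07204483 -0.01321036]
flange [0.37936922 0.265986   0.117     ] tape?
```

jog_arm([
  {"offset":[0,0,-15],"roll":0,"hand":10},
  {"offset":[0,0,-45],"roll":0,"hand":10},
  {"offset":[0,0,-80],"roll":0,"hand":10},
  {"offset":[0,0,-115],"roll":0,"hand":10},
  {"offset":[0,0,-150],"roll":0,"hand":10},
  {"offset":[6,15,-160],"roll":0,"hand":10},
  {"offset":[18,44,-160],"roll":0.05,"hand":10},
  {"offset":[30,74,-160],"roll":0.1,"hand":10},
  {"offset":[43,105,-160],"roll":0.15,"hand":10},
  {"offset":[56,136,-160],"roll":0.2,"hand":10},
  {"offset":[69,167,-160],"roll":0.25,"hand":10},
  {"offset":[82,198,-160],"roll":0.3,"hand":10},
  {"offset":[95,230,-160],"roll":0.35,"hand":10},
  {"offset":[108,262,-160],"roll":0.4,"hand":10},
  {"offset":[121,294,-160],"roll":0.45,"hand":10},
  {"offset":[134,326,-160],"roll":0.47,"hand":10},
  {"offset":[147,357,-160],"roll":0.47,"hand":10},
  {"offset":[160,389,-160],"roll":0.47,"hand":10},
  {"offset":[160,389,-160],"roll":0.47,"hand":10},
  {"offset":[160,389,-160],"roll":0.47,"hand":10},
])

```text
clock: 4.72
tool_pos: [0.3708, -0.1571, 0.3066]
orientation: [179.9, 0.1, -50.3]
force: [-0.7, 0.6, -1.5]
opening: 0.0238
```

```bash
python3 - <<'E'
from h import *
w=snap('wrist','w3.png');o=pose()[1];print(o['force'],o['moment'],o['tool_pos'],o['joint_pos'].round(1))
snap('side','s2.png')
E
```

```text
[ 0.15024565  0.40089439 -1.35154954] [0.09082823 0.04631778 0.02830125] [ 0.37108555 -0.15600374  0.3067588 ] [  5.6  -8.9 -23.8  -0.  -75.2  34.2]
```

View pics/w3.png

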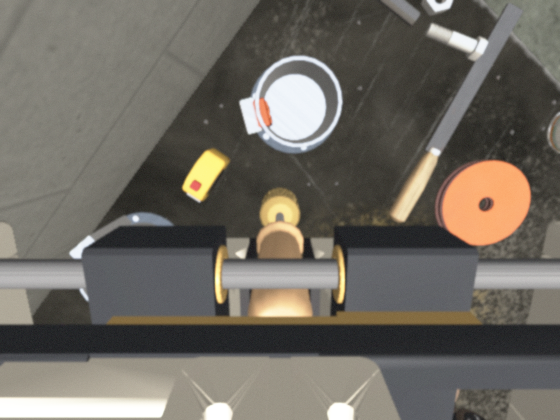

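Wrist view: the brush is held upright (head at (280,208)), rusty pot rim around (297,103), boss at (252,116), crust (263,112).

```bash
python3 - <<'E'
from h import *
w=snap('wrist');i=w['img'];print(pose()[1]['tool_pos'])
c=cv2.resize(i[45:163,230:352],None,fx=5,fy=5,interpolation=2)
# predicted rim outer circles at guess to compare
def circ(cx,cy,r,z): return [proj(w,[cx+r*np.cos(t),cy+r*np.sin(t),z]) for t in np.linspace(0,6.28,60)]
np.save('w3.npy',i)
g=cv2.cvtColor(i,cv2.COLOR_RGB2GRAY)
# floor disc: bright
m=(i.min(2)>200).astype('uint8'); m[:45]=0;m[163:]=0;m[:,:262]=0;m[:,345:]=0
cs=sorted(cv2.findContours(m,0,2)[0],key=cv2.contourArea)[-2:]
for k in cs: print(cv2.contourArea(k),cv2.boundingRect(k)); 
cv2.imwrite('pics/c3.png',c[:,:,::-1])
E
```

```text
[ 0.37165092 -0.15475526  0.30716182]
568.0 (262, 56, 82, 93)
2934.0 (267, 74, 60, 65)
```

View pics/c3.png

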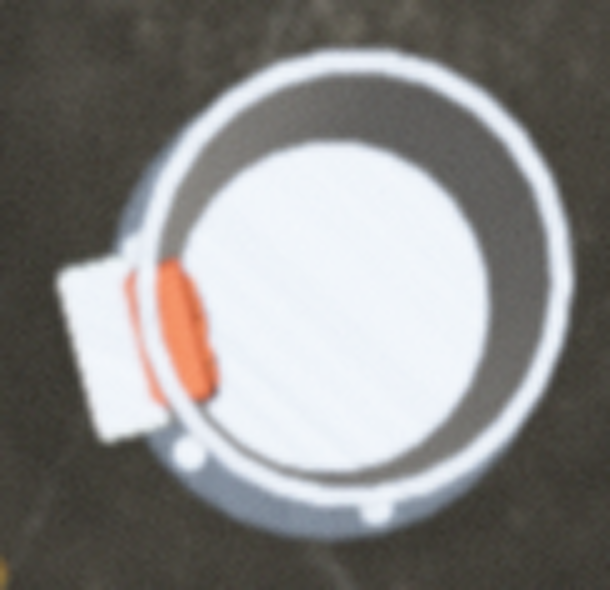

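```bash
python3 - <<'E'
from h import *
w=snap('wrist');T,o=pose();print(o['tool_pos'])
P=lambda x,y,z:onz(w,230+x/5,45+y/5,z)
c=P(357,277,.1); print('rim',c, 'floor',P(336,306,.006))
for q in((80,356),(58,272),(103,440)):
    b=P(*q,.1); d=(b-c)[:2]; print(b,np.hypot(*d),np.degrees(np.arctan2(d[1],d[0])))
for q in((125,285),(160,400)): 
    b=P(*q,.098); d=(b-c)[:2]; print('crust end',np.hypot(*d),np.degrees(np.arctan2(d[1],d[0])))
for q in((210,330),(185,270),(217,395)): 
    b=P(*q,.098); d=(b-c)[:2]; print('crust inner edge if z98',np.hypot(*d),np.degrees(np.arctan2(d[1],d[0])))
E
```

```text
[ 0.37186648 -0.15446077  0.30735419]
rim [ 0.4139373  -0.23956589  0.1       ] floor [ 0.41303181 -0.23953964  0.006     ]
[ 0.44870601 -0.18953957  0.1       ] 0.060922048099496987 55.20037016993533
[ 0.46284413 -0.19989034  0.1       ] 0.06297640432303947 39.050608861806644
[ 0.43404337 -0.17906456  0.1       ] 0.06375472125771135 71.61709236048934
crust end 0.04907977224573055 41.67692472404496
crust end 0.04888754073113975 70.84627473330588
crust inner edge if z98 0.032844269748126806 58.82316600053785
crust inner edge if z98 0.036333933306361116 37.51133613705046
crust inner edge if z98 0.038178223745397186 79.00921793184757
```

```bash
python3 - <<'E'
from h import *
w=snap('wrist');T,o=pose();p=o['tool_pos']
for d,n in((-.049,'ferrule top/flange'),(-.101,'head top'),(-.1418,'tip')): print(n,proj(w,p+[0,0,d]))
i=w['img'];h=cv2.cvtColor(i,cv2.COLOR_RGB2HSV)
m=cv2.inRange(h,(10,70,60),(35,255,255)); 
for r in range(186,262,5):
    x=np.nonzero(m[r,240:330])[0]+240; print(r,(x.min(),x.max()) if len(x) else 0,end=' ')
go([.4125,-.2395,.30],-34.5); print(o['force'])
E
```

```text
ferrule top/flange [280.88561681 232.01654114]
head top [280.5934791  211.13800363]
tip [280.43379077 199.72537646]
186 0 191 (np.int64(267), np.int64(291)) 196 (np.int64(263), np.int64(295)) 201 (np.int64(261), np.int64(297)) 206 (np.int64(260), np.int64(299)) 211 (np.int64(259), np.int64(300)) 216 (np.int64(259), np.int64(300)) 221 (np.int64(260), np.int64(299)) 226 (np.int64(263), np.int64(297)) 231 (np.int64(259), np.int64(301)) 236 (np.int64(256), np.int64(303)) 241 (np.int64(256), np.int64(304)) 246 (np.int64(256), np.int64(304)) 251 (np.int64(256), np.int64(303)) 256 (np.int64(258), np.int64(302)) 261 0 offset [91.3 23.9  7.5] roll rad -0.269
[-0.41168851  0.28840644 -0.92695252]
```

jog_arm([
  {"offset":[20,6,0],"roll":-0.06,"hand":10},
  {"offset":[45,12,0],"roll":-0.13,"hand":10},
  {"offset":[70,18,0],"roll":-0.2,"hand":10},
  {"offset":[91,24,0],"roll":-0.27,"hand":10},
  {"offset":[91,24,0],"roll":-0.27,"hand":10},
  {"offset":[91,24,0],"roll":-0.27,"hand":10},
  {"offset":[91,24,20],"roll":-0.27,"hand":10},
  {"offset":[91,24,40],"roll":-0.27,"hand":10},
  {"offset":[91,24,60],"roll":-0.27,"hand":10},
  {"offset":[91,24,80],"roll":-0.27,"hand":10},
  {"offset":[91,24,100],"roll":-0.27,"hand":10},
  {"offset":[91,24,120],"roll":-0.27,"hand":10},
  {"offset":[91,24,135],"roll":-0.27,"hand":10},
  {"offset":[91,24,145],"roll":-0.27,"hand":10},
  {"offset":[91,24,145],"roll":-0.27,"hand":10},
  {"offset":[91,24,145],"roll":-0.27,"hand":10},
])

```text
clock: 6.3
tool_pos: [0.4123, -0.2397, 0.163]
orientation: [180.0, -0.0, -34.5]
force: [0.2, -0.7, -1.5]
opening: 0.0235
```

```bash
python3 - <<'E'
from h import *
T,o=pose();print(o['tool_pos'],o['force'],o['moment'],o['orientation'])
go([.4125,-.2395,.150],-34.5)
snap('side','s3.png');snap('wrist','w4.png')
s=cv2.imread('pics/s3.png')[200:340,250:390];v=cv2.imread('pics/w4.png')[0:300,150:430]
cv2.imwrite('pics/c4.png',np.hstack([cv2.resize(s,(420,420),interpolation=2),cv2.resize(v,(380,420))]))
E
```

```text
[ 0.41225688 -0.23974944  0.16296239] [ 0.17036245 -0.67226542 -1.53756646] [-0.02374657 -0.02128402  0.0162385 ] [ 1.79986065e+02 -7.70560043e-04 -3.44738667e+01]
offset [ 0.1 -0.3 13. ] roll rad 0.0
```

View pics/c4.png

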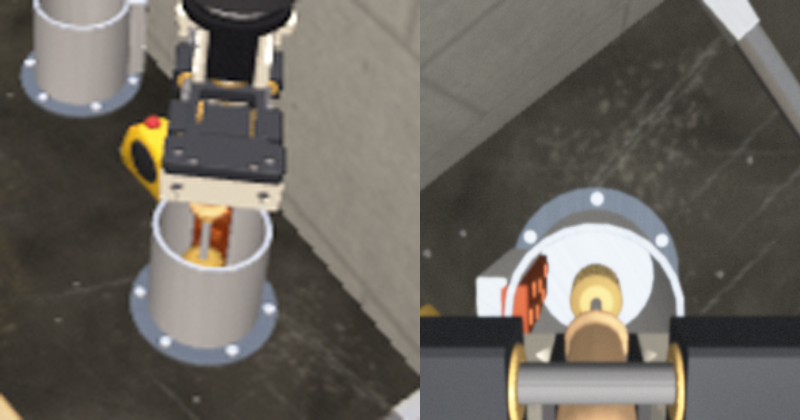

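Brush sits centred in the rusty pot with the crust on the tool's −y side. Now down to the floor.

jog_arm([
  {"offset":[0,0,5],"roll":0,"hand":10},
  {"offset":[0,0,10],"roll":0,"hand":10},
  {"offset":[0,0,13],"roll":0,"hand":10},
  {"offset":[0,0,14],"roll":0,"hand":10},
  {"offset":[0,0,14],"roll":0,"hand":10},
  {"offset":[0,0,14],"roll":0,"hand":10},
])

```text
clock: 6.9
tool_pos: [0.412, -0.2405, 0.1485]
orientation: [180.0, 0.0, -34.5]
force: [0.6, 0.4, -1.6]
opening: 0.0239
```

jog_arm([
  {"offset":[0,-2,0],"roll":0,"hand":10},
  {"offset":[0,-4,0],"roll":0,"hand":10},
  {"offset":[0,-6,0],"roll":0,"hand":10},
  {"offset":[0,-8,0],"roll":0,"hand":10},
  {"offset":[0,-10,0],"roll":0,"hand":10},
  {"offset":[0,-10,0],"roll":0,"hand":10},
  {"offset":[0,-10,0],"roll":0,"hand":10},
])

```text
clock: 7.48
tool_pos: [0.4178, -0.232, 0.1486]
orientation: [-180.0, -0.0, -34.5]
force: [-0.5, -0.3, -2.4]
opening: 0.0239
```

jog_arm([
  {"offset":[0,-1,0.5],"roll":0,"hand":10},
  {"offset":[0,-2,0.5],"roll":0,"hand":10},
  {"offset":[0,-3,0.5],"roll":0,"hand":10},
  {"offset":[0,-3,0.5],"roll":0,"hand":10},
  {"offset":[0,-3,0.5],"roll":0,"hand":10},
])

```text
clock: 7.9
tool_pos: [0.4194, -0.2296, 0.1481]
orientation: [-180.0, 0.0, -34.5]
force: [0.2, 0.2, -1.9]
opening: 0.0236
```

jog_arm([
  {"offset":[0,-1,0],"roll":0,"hand":10},
  {"offset":[0,-2,0],"roll":0,"hand":10},
  {"offset":[0,-2,0],"roll":0,"hand":10},
  {"offset":[0,-2,0],"roll":0,"hand":10},
])

```text
clock: 8.23
tool_pos: [0.4206, -0.228, 0.1481]
orientation: [180.0, 0.0, -34.5]
force: [0.3, 0.1, -1.1]
opening: 0.024
```

jog_arm([
  {"offset":[0,-1,0],"roll":0,"hand":10},
  {"offset":[0,-2,0],"roll":0,"hand":10},
  {"offset":[0,-2,0],"roll":0,"hand":10},
  {"offset":[0,-2,0],"roll":0,"hand":10},
])

```text
clock: 8.57
tool_pos: [0.4218, -0.2263, 0.1481]
orientation: [-180.0, -0.0, -34.5]
force: [-0.7, -0.3, -2.5]
opening: 0.024
```

jog_arm([
  {"offset":[0,-1,0],"roll":0,"hand":10},
  {"offset":[0,-2,0],"roll":0,"hand":10},
  {"offset":[0,-2,0],"roll":0,"hand":10},
  {"offset":[0,-2,0],"roll":0,"hand":10},
])

```text
clock: 8.9
tool_pos: [0.4229, -0.2247, 0.1481]
orientation: [-180.0, -0.0, -34.5]
force: [0.6, -0.7, -0.6]
opening: 0.024
```

jog_arm([
  {"offset":[0,-1,0],"roll":0,"hand":10},
  {"offset":[0,-1.5,0],"roll":0,"hand":10},
  {"offset":[0,-1.5,0],"roll":0,"hand":10},
  {"offset":[0,-1.5,0],"roll":0,"hand":10},
])

```text
clock: 9.23
tool_pos: [0.4235, -0.2236, 0.1481]
orientation: [180.0, 0.0, -34.5]
force: [-0.8, -1.3, -0.4]
opening: 0.0237
```

jog_arm([
  {"offset":[0,-1,0],"roll":0,"hand":10},
  {"offset":[0,-1,0],"roll":0,"hand":10},
  {"offset":[0,-1,0],"roll":0,"hand":10},
])

```text
clock: 9.48
tool_pos: [0.424, -0.2228, 0.1481]
orientation: [180.0, 0.0, -34.5]
force: [-1.3, -1.9, -0.1]
opening: 0.0236
```

```bash
cat > f.py <<'E'
from h import *
F=[];M=[]
for i in range(6):
    s=cams.snapshot('top'); o=ctrl.get_obs(); F.append(o['force']);M.append(o['moment'])
F=np.mean(F,0);M=np.mean(M,0);u=np.array([.566,.824]);d=o['tool_pos']-[.413,-.2395,0]
print('F',F.round(2),'push',-F[:2]@u,'side',F[:2]@[-u[1],u[0]],'M',M.round(3),'Mpush',M[:2]@[-u[1],u[0]],'potx',d[:2]@u,'poty',d[:2]@[-u[1],u[0]],'z',d[2],o['clock'])
E
python3 f.py
```

```text
F [-2.1  -2.33 -0.15] push 3.113953061172836 side 0.41371266774050675 M [-1.17   0.88   0.014] Mpush 1.462347157648333 potx 0.02007244854056066 poty 0.00033348170611953096 z 0.14808104778791115 9.7833
```

jog_arm([
  {"offset":[0,-0.3,-3],"roll":0,"hand":10},
  {"offset":[0,-0.3,-7],"roll":0,"hand":10},
  {"offset":[0,-0.3,-11],"roll":0,"hand":10},
  {"offset":[0,-0.3,-15],"roll":0,"hand":10},
  {"offset":[0,-0.3,-19],"roll":0,"hand":10},
  {"offset":[0,-0.3,-23],"roll":0,"hand":10},
])

```text
clock: 10.28
tool_pos: [0.4243, -0.2224, 0.1715]
orientation: [180.0, 0.0, -34.5]
force: [-2.3, -1.9, -3.3]
opening: 0.0237
```

```bash
python3 f.py
```

```text
F [-2.68 -2.98  0.12] push 3.9758185726915065 side 0.5232959935057484 M [-1.348  1.226  0.03 ] Mpush 1.8047994744116587 potx 0.020449679386371024 poty 5.12982783533282e-05 z 0.1713503993094927 10.5833
```

jog_arm([
  {"offset":[0,0,-3],"roll":0,"hand":10},
  {"offset":[0,0,-7],"roll":0,"hand":10},
  {"offset":[0,0,-11],"roll":0,"hand":10},
  {"offset":[0,0,-15],"roll":0,"hand":10},
  {"offset":[0,0,-19],"roll":0,"hand":10},
  {"offset":[0,0,-23],"roll":0,"hand":10},
])

```text
clock: 11.08
tool_pos: [0.4244, -0.2224, 0.1945]
orientation: [180.0, 0.0, -34.5]
force: [-2.1, -2.2, -3.9]
opening: 0.0241
```

jog_arm([
  {"offset":[0,0,-3],"roll":0,"hand":10},
  {"offset":[0,0,-7],"roll":0,"hand":10},
  {"offset":[0,0,-11],"roll":0,"hand":10},
  {"offset":[0,0,-15],"roll":0,"hand":10},
  {"offset":[0,0,-19],"roll":0,"hand":10},
  {"offset":[0,0,-23],"roll":0,"hand":10},
  {"offset":[0,0,-23],"roll":0,"hand":10},
])

```text
clock: 11.67
tool_pos: [0.4249, -0.2226, 0.2181]
orientation: [-180.0, -0.1, -34.5]
force: [-1.9, -2.1, -0.5]
opening: 0.0236
```

```bash
python3 f.py; python3 -c "
from h import *
w=snap('wrist','w5.png');s=snap('side')
cv2.imwrite('pics/c5.png',np.hstack([cv2.resize(s['img'][190:330,250:390],(420,420),interpolation=2),cv2.resize(w['img'][0:300,150:430],(380,420))])[:,:,::-1])"
```

```text
F [-1.66 -2.34 -0.09] push 2.8644743768915593 side 0.04587402874794777 M [-1.13   0.891  0.013] Mpush 1.4353844635030082 potx 0.020531330061502776 poty 9.525911728733294e-05 z 0.2171698943638104 11.9667
```

View pics/c5.png

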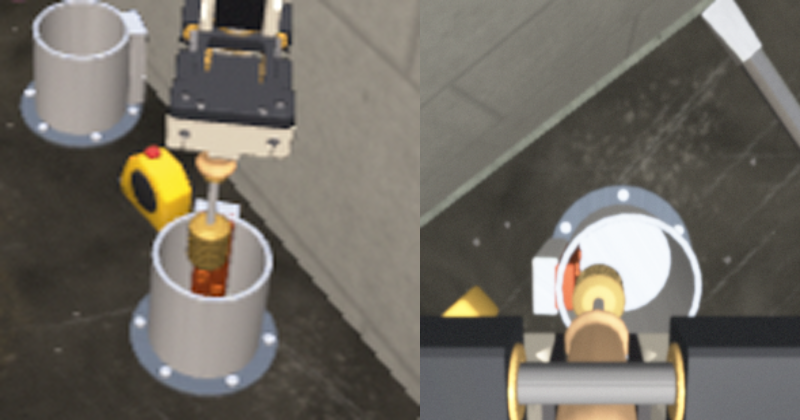

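Head at the rim, still on the crust at 2.9 N. Down to the floor.

jog_arm([
  {"offset":[0,-0.3,3],"roll":0,"hand":10},
  {"offset":[0,-0.3,7],"roll":0,"hand":10},
  {"offset":[0,-0.3,11],"roll":0,"hand":10},
  {"offset":[0,-0.3,15],"roll":0,"hand":10},
  {"offset":[0,-0.3,19],"roll":0,"hand":10},
  {"offset":[0,-0.3,23],"roll":0,"hand":10},
  {"offset":[0,-0.3,27],"roll":0,"hand":10},
  {"offset":[0,-0.3,31],"roll":0,"hand":10},
  {"offset":[0,-0.3,35],"roll":0,"hand":10},
])

```text
clock: 12.82
tool_pos: [0.4245, -0.2222, 0.1816]
orientation: [180.0, 0.0, -34.5]
force: [-2.8, -2.7, 0.5]
opening: 0.0236
```

jog_arm([
  {"offset":[0,0,4],"roll":0,"hand":10},
  {"offset":[0,0,8],"roll":0,"hand":10},
  {"offset":[0,0,12],"roll":0,"hand":10},
  {"offset":[0,0,16],"roll":0,"hand":10},
  {"offset":[0,0,20],"roll":0,"hand":10},
  {"offset":[0,0,24],"roll":0,"hand":10},
  {"offset":[0,0,28],"roll":0,"hand":10},
  {"offset":[0,0,31],"roll":0,"hand":10},
  {"offset":[0,0,33],"roll":0,"hand":10},
  {"offset":[0,0,33],"roll":0,"hand":10},
])

```text
clock: 13.65
tool_pos: [0.4243, -0.222, 0.1484]
orientation: [180.0, 0.0, -34.5]
force: [-2.8, -3.3, -3.3]
opening: 0.0235
```

```bash
python3 f.py
```

```text
F [-1.87 -3.42 -3.95] push 3.878696535814859 side -0.40038226979799063 M [-1.515  0.932  0.011] Mpush 1.7763452232962837 potx 0.020822406731175247 poty 0.0005142897434049082 z 0.14887806165888967 13.95
```

jog_arm([
  {"offset":[0,0,0.5],"roll":0,"hand":10},
  {"offset":[0,0,1],"roll":0,"hand":10},
  {"offset":[0,0,1],"roll":0,"hand":10},
  {"offset":[0,0,1],"roll":0,"hand":10},
])

```text
clock: 14.28
tool_pos: [0.4247, -0.2223, 0.1484]
orientation: [-180.0, -0.0, -34.5]
force: [-2.7, -3.4, 0.0]
opening: 0.0239
```

```bash
python3 f.py
```

```text
F [-3.1  -3.26  0.87] push 4.4353244291986496 side 0.7079092020764184 M [-1.632  1.402  0.021] Mpush 2.138108090031073 potx 0.020821683325290826 poty 0.00018434035546136159 z 0.1481832173010255 14.5833
```

Floor reached, 4.4 N sideways. Up again.

jog_arm([
  {"offset":[0,0,-3],"roll":0,"hand":10},
  {"offset":[0,0,-7],"roll":0,"hand":10},
  {"offset":[0,0,-11],"roll":0,"hand":10},
  {"offset":[0,0,-15],"roll":0,"hand":10},
  {"offset":[0,0,-19],"roll":0,"hand":10},
  {"offset":[0,0,-23],"roll":0,"hand":10},
  {"offset":[0,0,-27],"roll":0,"hand":10},
  {"offset":[0,0,-31],"roll":0,"hand":10},
  {"offset":[0,0,-35],"roll":0,"hand":10},
])

```text
clock: 15.33
tool_pos: [0.4246, -0.2222, 0.1835]
orientation: [-180.0, -0.0, -34.5]
force: [-2.3, -2.4, -4.0]
opening: 0.0242
```

jog_arm([
  {"offset":[0,0,-4],"roll":0,"hand":10},
  {"offset":[0,0,-8],"roll":0,"hand":10},
  {"offset":[0,0,-12],"roll":0,"hand":10},
  {"offset":[0,0,-16],"roll":0,"hand":10},
  {"offset":[0,0,-20],"roll":0,"hand":10},
  {"offset":[0,0,-24],"roll":0,"hand":10},
  {"offset":[0,0,-28],"roll":0,"hand":10},
  {"offset":[0,0,-32],"roll":0,"hand":10},
  {"offset":[0,0,-35],"roll":0,"hand":10},
  {"offset":[0,0,-35],"roll":0,"hand":10},
  {"offset":[0,0,-35],"roll":0,"hand":10},
])

```text
clock: 16.25
tool_pos: [0.425, -0.2224, 0.2187]
orientation: [-180.0, -0.1, -34.5]
force: [-2.7, -2.3, 1.4]
opening: 0.0236
```

```bash
python3 f.py
```

```text
F [-1.86 -3.09  0.55] push 3.5988701936543066 side -0.22138097842298565 M [-1.281  0.941 -0.005] Mpush 1.5883445663125966 potx 0.02084098638435621 poty 0.00012132419541551094 z 0.21812502746421203 16.55
```

jog_arm([
  {"offset":[0,4,0],"roll":0,"hand":10},
  {"offset":[0,10,0],"roll":0,"hand":10},
  {"offset":[0,15,0],"roll":0,"hand":10},
  {"offset":[0,15,-20],"roll":0,"hand":10},
  {"offset":[0,15,-50],"roll":0,"hand":10},
  {"offset":[0,15,-80],"roll":0,"hand":10},
  {"offset":[0,15,-95],"roll":0,"hand":10},
  {"offset":[0,15,-95],"roll":0,"hand":10},
  {"offset":[0,15,-95],"roll":0,"hand":10},
  {"offset":[0,15,-95],"roll":0,"hand":10},
])

```text
clock: 17.38
tool_pos: [0.4155, -0.2343, 0.3119]
orientation: [-180.0, 0.1, -34.6]
force: [0.4, 1.4, -1.8]
opening: 0.0237
```

```bash
python3 -c "
from h import *
go([.360,.250,.312],-23)
w=snap('wrist');p=pose()[1]['tool_pos'];print(p)
for d in(-.049,-.101,-.1418): print(proj(w,p+[0,0,d]))
h=cv2.cvtColor(w['img'],cv2.COLOR_RGB2HSV);m=cv2.inRange(h,(10,70,60),(35,255,255))
for r in range(186,262,8):
    x=np.nonzero(m[r,240:330])[0]+240; print(r,(x.min(),x.max()) if len(x) else 0,end=' ')
"
```

```text
offset [-320.4 -367.4    0.5] roll rad -0.202
[ 0.41537524 -0.23433376  0.31170595]
[281.15344289 232.18715313]
[280.83551375 211.23379832]
[280.66160698 199.77234419]
186 (np.int64(251), np.int64(256)) 194 (np.int64(268), np.int64(291)) 202 (np.int64(263), np.int64(296)) 210 (np.int64(261), np.int64(299)) 218 (np.int64(259), np.int64(298)) 226 (np.int64(262), np.int64(297)) 234 (np.int64(257), np.int64(302)) 242 (np.int64(256), np.int64(304)) 250 (np.int64(256), np.int64(303)) 258 (np.int64(260), np.int64(300))
```

jog_arm([
  {"offset":[-8,-10,0],"roll":0,"hand":10},
  {"offset":[-24,-29,0],"roll":-0.02,"hand":10},
  {"offset":[-44,-54,0],"roll":-0.04,"hand":10},
  {"offset":[-64,-78,0],"roll":-0.06,"hand":10},
  {"offset":[-86,-105,0],"roll":-0.08,"hand":10},
  {"offset":[-108,-132,0],"roll":-0.1,"hand":10},
  {"offset":[-130,-159,0],"roll":-0.12,"hand":10},
  {"offset":[-152,-186,0],"roll":-0.14,"hand":10},
  {"offset":[-174,-213,0],"roll":-0.16,"hand":10},
  {"offset":[-196,-240,0],"roll":-0.18,"hand":10},
  {"offset":[-218,-267,0],"roll":-0.2,"hand":10},
  {"offset":[-240,-294,0],"roll":-0.2,"hand":10},
  {"offset":[-262,-321,0],"roll":-0.2,"hand":10},
  {"offset":[-284,-348,0],"roll":-0.2,"hand":10},
  {"offset":[-302,-370,0],"roll":-0.2,"hand":10},
  {"offset":[-314,-385,0],"roll":-0.2,"hand":10},
  {"offset":[-320,-392,0],"roll":-0.2,"hand":10},
  {"offset":[-320,-392,0],"roll":-0.2,"hand":10},
  {"offset":[-320,-392,0],"roll":-0.2,"hand":10},
  {"offset":[-320,-392,0],"roll":-0.2,"hand":10},
])

```text
clock: 19.1
tool_pos: [0.3746, 0.2688, 0.3126]
orientation: [179.9, 0.0, -23.1]
force: [-0.5, -0.3, -2.0]
opening: 0.024
```

```bash
python3 -c "
from h import *
go([.374,.270,.166],-23)
w=snap('wrist','w6.png');s=snap('side');print(proj(w,[.374,.27,.06]),pose()[1]['tool_pos'])
cv2.imwrite('pics/c6.png',np.hstack([cv2.resize(s['img'][70:230,150:310],(420,420),interpolation=2),cv2.resize(w['img'][0:300,150:430],(380,420))])[:,:,::-1])
"
```

```text
offset [ -1.   -1.  146.6] roll rad -0.002
[279.26649753 181.1212961 ] [0.37478323 0.26876415 0.3130293 ]
```

View pics/c6.png

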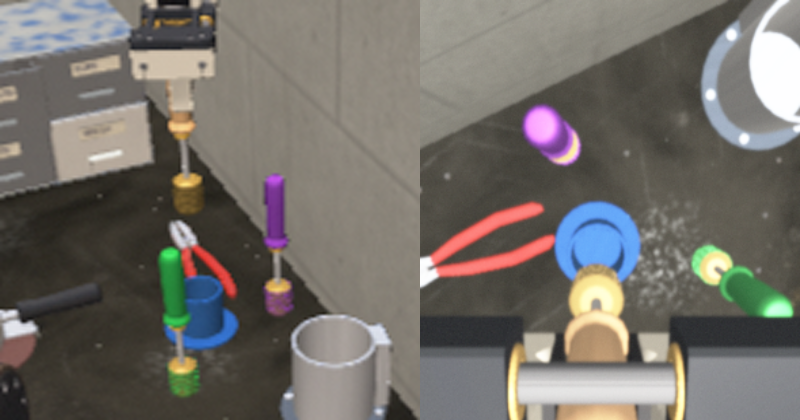

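Brush upright above the stand; foot ring centre at wrist pixel about (281,173).

```bash
python3 -c "
from h import *
w=snap('wrist');h=cv2.cvtColor(w['img'],cv2.COLOR_RGB2HSV)
m=cv2.inRange(h,(100,150,60),(125,255,255)); m[:,:220]=0;m[:,330:]=0;m[:130]=0;m[235:]=0
ys,xs=np.nonzero(m);print(xs.min(),xs.max(),ys.min(),ys.max())
x=(xs.min()+xs.max())/2; r=(xs.max()-xs.min()+1)/2
print(onz(w,x,ys.min()+r,.006),proj(w,[.374,.27,.006]))
"
```

```text
250 311 145 198
[0.37193082 0.26931483 0.006     ] [279.48979723 174.86563805]
```

jog_arm([
  {"offset":[-2,-0.5,20],"roll":0,"hand":10},
  {"offset":[-2,-0.5,45],"roll":0,"hand":10},
  {"offset":[-2,-0.5,70],"roll":0,"hand":10},
  {"offset":[-2,-0.5,90],"roll":0,"hand":10},
  {"offset":[-2,-0.5,110],"roll":0,"hand":10},
  {"offset":[-2,-0.5,130],"roll":0,"hand":10},
  {"offset":[-2,-0.5,148],"roll":0,"hand":10},
  {"offset":[-2,-0.5,158],"roll":0,"hand":10},
  {"offset":[-2,-0.5,162],"roll":0,"hand":10},
  {"offset":[-2,-0.5,163],"roll":0,"hand":10},
  {"offset":[-2,-0.5,163],"roll":0,"hand":10},
  {"offset":[-2,-0.5,163],"roll":0,"hand":10},
])

```text
clock: 20.25
tool_pos: [0.3735, 0.2714, 0.151]
orientation: [-179.9, -0.0, -23.1]
force: [0.8, -0.3, -1.4]
opening: 0.0236
```

```bash
python3 f.py
```

```text
F [ 0.07 -0.09 -2.27] push 0.030132324745335774 side -0.10972197290024617 M [-0.028 -0.004  0.001] Mpush 0.020741131332858806 potx 0.3982644548385303 poty 0.3218936608598821 z 0.15043802384922336 20.55
```

jog_arm([
  {"offset":[0,0,1],"roll":0,"hand":10},
  {"offset":[0,0,2],"roll":0,"hand":10},
  {"offset":[0,0,2.5],"roll":0,"hand":10},
  {"offset":[0,0,2.5],"roll":0,"hand":10},
  {"offset":[0,0,2.5],"roll":0,"hand":10},
])

```text
clock: 20.97
tool_pos: [0.3732, 0.2712, 0.1478]
orientation: [-180.0, -0.0, -23.1]
force: [-0.0, -0.3, 2.7]
opening: 0.0239
```

```bash
python3 f.py
```

```text
F [-0.35 -0.35  3.15] push 0.4857023713848517 side 0.0958208628914142 M [-0.16   0.145  0.018] Mpush 0.213839506233981 potx 0.3983050447705567 poty 0.32182247763236926 z 0.14778590906414768 21.2667
```

Standing on the stand's floor. Release and rise.

jog_arm([
  {"offset":[0,0,0],"roll":0,"hand":27},
  {"offset":[0,0,0],"roll":0,"hand":32},
  {"offset":[0,0,0],"roll":0,"hand":40},
  {"offset":[0,0,0],"roll":0,"hand":50},
  {"offset":[0,0,0],"roll":0,"hand":60},
  {"offset":[0,0,0],"roll":0,"hand":60},
  {"offset":[0,0,0],"roll":0,"hand":60},
  {"offset":[0,0,0],"roll":0,"hand":60},
  {"offset":[0,0,-15],"roll":0,"hand":60},
  {"offset":[0,0,-40],"roll":0,"hand":60},
  {"offset":[0,0,-70],"roll":0,"hand":60},
  {"offset":[0,0,-100],"roll":0,"hand":60},
  {"offset":[0,0,-130],"roll":0,"hand":60},
  {"offset":[0,0,-150],"roll":0,"hand":60},
  {"offset":[0,0,-150],"roll":0,"hand":60},
  {"offset":[0,0,-150],"roll":0,"hand":60},
])

```text
clock: 22.6
tool_pos: [0.3733, 0.2715, 0.2986]
orientation: [-179.8, -0.0, -23.1]
force: [0.0, 0.8, -1.3]
opening: 0.06
```

```bash
python3 -c "
from h import *
w=snap('wrist','w7.png');s=snap('side');o=pose()[1];print(o['force'],o['opening'],o['clock'])
cv2.imwrite('pics/c7.png',np.hstack([cv2.resize(s['img'][120:310,180:350],(420,470),interpolation=2),cv2.resize(w['img'][0:300,150:430],(380,470))])[:,:,::-1])
"
```

```text
[ 0.39658338  0.19921346 -0.83391136] 0.06000872154867104 22.7
```

View pics/c7.png

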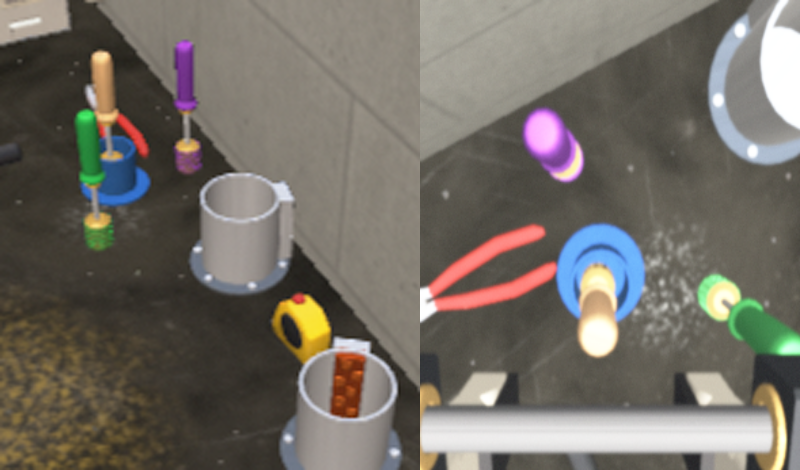

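The brush stands upright in the blue stand, the gripper is clear of it, and the bystanders are where they were.

```bash
python3 -c "
from plant import order
print(order.close_job())"
```

```text
the job is handed in; nothing more can be done
None
```

The job is done and handed in, at 22.7 s on the robot's clock (limit 72 s). No verdict came back.

- **Scrub:** I took the orange-handled brush from the blue stand and felt the crust's face at about x = 35 mm in the rusty pot's frame. I then scrubbed floor, rim, floor, rim. The brush tip ran from the pot floor to about 76 mm, which puts the middle of the head at about z = 96 mm. The sideways press read 2.9–4.4 N at the points where I checked it; I did not read it continuously between them.
- **Return:** I lowered the brush into the stand until it touched the stand's floor (about 3 N upward), then let go and lifted clear.
- **Last checks:** The final pictures show the brush upright in the blue stand, bristles down, with the gripper open and about 90 mm above it. The clean pot was never touched. The tape measure and pliers look unmoved; the chisel is not in those last pictures, and I never went near it.
- **Disagreements:** The vertical force readings while scrubbing varied between about −4 and +1.4 N, which I put down to bristle friction. My first estimate of the brush's position from the fixed cameras was about 12 mm off, so I used the wrist camera's value instead.

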